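# Hook the teether out from beneath the shelf and lay it in the steel tray

## Task

The teether ring has slid back beneath the low drying shelf, too far in for the hand. Take the reach hook from its rest, drop its prong into the ring and draw the ring out until it lies wholly in front of the shelf, without touching it by hand before that. Finish with the hook back in both notches of its rest and the teether laid gently, flat on the floor of the steel tray beside the two bottles; do not bump the shelf hard and leave the other things where they are.

Things in the scene. Friction and masses are not known exactly. Their poses are not given: they have to be found in the camera images.
- shelf: Fixed low drying shelf: white frame with steel rods 35 mm apart as its top, open in front and behind. Origin: middle of its front edge, at table level; +x leads in beneath it. 640 (y) by 240 (x) mm; front rail 18 mm thick, z 190 to 215 mm; rods 195 mm up; side panels at y = +-311 mm. A hand pointing straight down meets the front rail: it must lean back 22 to 45 degrees and grip the hook that way.
- teether: Loose teether ring of firm pink silicone, about 45 g, lying flat on the table beneath the shelf. Round bar 14 mm thick bent to a ring: 74 mm outside, 46 mm hole, 14 mm high. Origin: centre of the ring on its underside; z is the ring's axis.
- teether_center (a point): Centre of the teether ring, 7 mm above its underside.
- hook: Loose reach hook, 80 g: birch handle 120 mm long, 22 wide with flat upright sides, 26 high; then a ferrule of 18 mm diameter and a 7 mm steel rod bent straight down into a prong. Origin: centre of the handle; x along the handle towards the rod, z up. The prong is 120 mm ahead of the origin, its end 58.5 mm below the axis. Starts level in its rest, prong down.
- hook_tip (a point): Lower end of the hook's prong: at (120, 0, -58.5) mm in the hook's frame.
- rest: Fixed plywood rest for the hook. Origin: centre of its underside; x along the hook. Base 120 x 70 x 10 mm; cheeks 12 mm thick at x = +-45 mm, each with a V notch, its flat bottom 60 mm above the table, about 26 mm wide, widening to about 58 mm at 88 mm. The handle lies in both notches, axis 73 mm up, middle over the origin, 78 mm of it free between the cheeks.
- tray: Loose stainless steel tray, 0.6 kg, 190 (x) by 270 (y) mm outside, walls 4 mm thick and 25 mm high, floor 4 mm. Origin: centre of its underside. The bottles lie in its +y half; the -y half is free, with its middle at about (0, -60) mm.
- bottle_a_mid (a point): Middle of a closed glass bottle, 56 mm in diameter and 136 mm long, lying on its side along the tray's x, against the +y wall.
- bottle_b_mid (a point): Middle of a second bottle, the same, lying beside the first, its axis about 42 mm to +y of the tray's middle.
- tin: Loose round tin with a lid, 75 mm in diameter, 101 mm high, beneath the shelf. Origin: centre of its underside.
- beaker: Loose clear plastic cup, 68 mm in diameter at the rim, 85 mm high, beneath the shelf. Origin: centre of its underside.
- case: Loose pacifier case, 72 (x) by 102 (y) by 42 mm high, behind the teether beneath the shelf. Origin: centre of its underside.
- dispenser: Loose push dispenser of pale blue plastic, 76 mm in diameter, 186 mm high, spout towards the robot. Origin: centre of its underside.
- warmer: Fixed bottle warmer with a closed bottle in it, 126 mm in diameter, about 145 mm high with the bottle, console with a small toggle switch towards the robot. Origin: centre of its underside.
Mind the look-alikes: they are no part of the job. Leave any red look-alike of the rest alone.

How it is judged:
By the outcome, as a careful person would: the job done as asked, in the order asked, and still so for the second after the job is handed in, with the robot touching nothing.
It also fails if it takes over 64 s, if anything falls off the work surface, if the arm or the gripper's body presses on something with over 40 N, if the wrist force passes 120 N, or if a joint passes its speed limit or range.

## Robot

A 6-joint arm with a two-finger parallel gripper is mounted at the origin on the work surface. World frame = base frame: x ahead of the robot, y to its left, z up, the work surface at z = 0. Lengths are in mm, angles in rad, forces in N, time in s.
With the tool pointing down it reaches from about 350 to 875 mm from the base axis. Payload 4.2 kg.
Tool frame: the origin (TCP) lies between the finger pads; the fingertips stand 17 mm ahead of it and the grasp point (between the pads) lies 2 mm behind it (nose_length is the distance from the TCP to the fingertips, in mm); z points along the fingers, y is the direction in which the jaws open and shut (so a half turn about z gives the same grasp; the last joint's range is limited). The gripper opens to 85 mm and grips with 20 to 120 N. Pads are 22 mm wide; open, the fingers measure 114 mm over their backs; the gripper's body (76 mm by 85 mm) begins 54 mm behind the grasp point. The pads swing forward as they close: fully open they stand 13 mm farther back than shut.
Start: joints at [-0.865, 0.385, 0.008, 0, -1.194, -0.259], TCP at [270.063, -563.618, 248.312] pointing down, gripper open.
Joint ranges: [-3.14, 3.14], [-1.21, 2.06], [-1.07, 1.41], [-3.16, 2.05], [-2.99, -0.16], [-3.1, 3.1]. Speed limits (rad/s): [2.79, 2.79, 3.14, 3.14, 3.14, 3.14].

## Interface

Orientations are given as a unit quaternion [x, y, z, w].
In Python, from bench import * gives the robot as it stands.
- The arm moves only by the tool jog_arm, never from a script. Its argument "increments" is a list of rows, each a list of 4 numbers: the shift along the tool's x, y, z in m, then the turn about the tool's z in degrees. A call has 1 to 10 rows; each row is the pose to reach, as a shift and turn from the pose measured when the call began, along the tool's axes at that moment; what a row does not reach only later rows make up. A row lasts 1/8 s, in which the tool goes at most 62.5 mm and 10.7 degrees, less where a joint would pass 70% of its speed; a pose out of reach is approached as far as the arm can. A call with a gripper value outside its range is refused whole. "hand" is the gripper's target within -1 to 1 (fully open at 1, half-way at 0, shut at -1), set as the call begins (left out, the last holds). The fingers move at their own pace and stop on an object; the grip force is fixed at half the most. Time passes only in rows, so rows that repeat a pose let the fingers close. It gives the time, the measured TCP pose, the force and the opening at its end, in the units of the state.
- read_state(): the state, without advancing time (a new reading comes with each control period).
- get_image(name): name is "scene" or "side" or "wrist"; returns the picture (420x560x3 uint8, red, green, blue); there is no depth.
- calibration(name): a dict with "fx", "fy", "cx", "cy" (pixels), "position" and "rotation" of the camera in the world; the wrist camera has in their place "hand_eye" (4x4, takes a point from camera to tool coordinates, whose origin is the TCP and whose axes are the flange's). Camera axes: x right, y up, looking along -z (the intrinsics and any distortion apply to the point x, -y, -z); pixel columns grow to the right and rows downward; lengths in mm; the calibration is good to about 2 mm. A picture is of the moment at which its call begins: read the wrist's pose just before it. calibration takes no time and is no camera call.
- job_done(): hands the job in, once; it reports no verdict.
The state is a dict: "clock": time; "joints": joint angles; "joint_vel": joint speeds; "joint_efforts": joint torques, N m; "position": TCP position; "ee_rot": TCP orientation; "contact_force": force on the tool from outside, world axes, zero at the start; "wrist_torque": the same for the moment, N m; "gripper_width": finger opening in mm.
Only numpy, scipy, OpenCV 4.12 (cv2) and the standard library are available. Lean on these libraries where they do the work, as an engineer would, in place of code of your own. Each camera call takes 0.05 s, during which the arm holds its last target.

## Working session

There is one attempt and no reset: what is moved stays moved. The work goes in short steps, Python scripts to look and compute and a tool call to move; the robot and the scene stay as the last step left them, time stands still between calls to the robot, and variables do not carry over. Pictures are saved under pics/ and viewed, and the job is handed in when it is done.

Besides the shell and the picture viewer there is one more tool, called after ">>>" as a command line: name --pt "numbers of a row" for each row, then --argument value for the rest. jog_arm: Moves the arm, as the interface text tells. Its arguments: {"type":"object","properties":{"increments":{"type":"array"},"hand":{"type":"number"}},"required":["increments"]}

```bash
mkdir -p pics; ls; python3 - <<'E'
from bench import *
import cv2,numpy as np
s=read_state(); print(s)
for n in ["scene","side","wrist"]:
    im=get_image(n); cv2.imwrite(f"pics/{n}0.png",im[:,:,::-1]); np.save(f"pics/{n}0.npy",im); print(n,calibration(n))
print(read_state()['clock'])
E
```

```text
pics
{'clock': 0.0, 'joints': array([-8.65382624e-01,  3.85535234e-01,  6.56100055e-03, -5.26924233e-04,
       -1.19398640e+00, -2.58614818e-01]), 'joint_vel': array([ 0.00060159,  0.00098674, -0.00112202, -0.00015326, -0.00161804,
       -0.00051975]), 'joint_efforts': array([ 4.05902229e-04, -3.92286873e+01,  1.88401079e+01,  4.18604985e+00,
       -4.71184889e-03, -2.16430522e-05]), 'position': array([ 269.82815295, -563.11401768,  247.20490301]), 'ee_rot': array([-2.21450934e-01,  9.75170884e-01,  1.07236973e-03, -2.84674509e-04]), 'contact_force': array([-0.07794388, -0.28915437, -0.0016887 ]), 'wrist_torque': array([-3.16035799e-02,  7.76220602e-05,  4.98162352e-02]), 'gripper_width': 85.06471331793297}
scene {'fx': 467.6901489368219, 'fy': 467.6901489368219, 'cx': 282.4647388809646, 'cy': 210.3680743573591, 'position': array([ 763.02651923,  465.90017789, 1604.28337308]), 'rotation': array([0.02848424, 0.15565081, 0.97484535, 0.15696501])}
side {'fx': 430.546700761758, 'fy': 430.546700761758, 'cx': 277.20854179626645, 'cy': 209.9335745134331, 'position': array([ 843.87401913,  253.69642444, 1144.77416539]), 'rotation': array([0.05975546, 0.15146329, 0.92264995, 0.34957865])}
wrist {'fx': 322.03917303892035, 'fy': 322.03917303892035, 'cx': 280.451797454178, 'cy': 212.35043648670757, 'hand_eye': array([[ 4.75030106e-04,  9.48565276e-01,  3.16581256e-01,
         8.17109907e+01],
       [ 9.99999887e-01, -4.44985406e-04, -1.67199880e-04,
        -3.41371603e-01],
       [-1.77259621e-05,  3.16581299e-01, -9.48565380e-01,
        -1.25894634e+02],
       [ 0.00000000e+00,  0.00000000e+00,  0.00000000e+00,
         1.00000000e+00]])}
0.15
```

View pics/scene0.png

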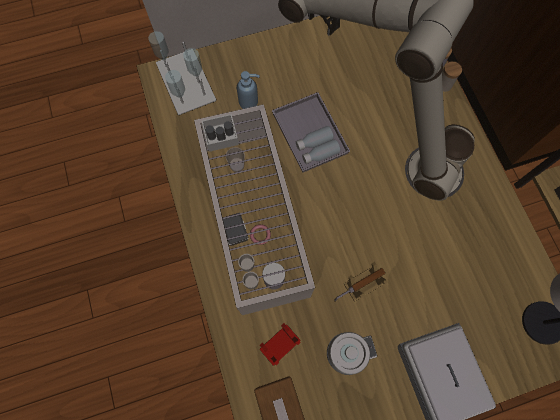

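View pics/side0.png

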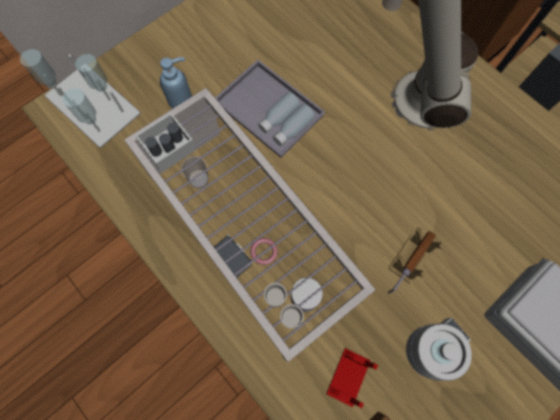

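View pics/wrist0.png

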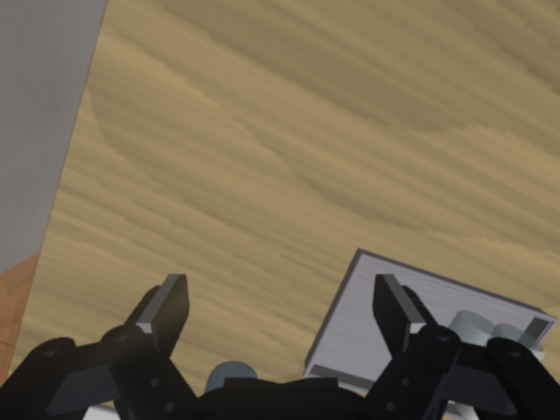

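```bash
cat > h.py <<'E'
from bench import *
import numpy as np,cv2
from scipy.spatial.transform import Rotation as R
def cam(n,s=None):
    c=calibration(n); K=(c['fx'],c['fy'],c['cx'],c['cy'])
    if n=='wrist':
        H=np.array(c['hand_eye']); Rt=R.from_quat(s['ee_rot']).as_matrix()
        return K,Rt@H[:3,:3],Rt@H[:3,3]+np.array(s['position']),c
    return K,R.from_quat(c['rotation']).as_matrix(),np.array(c['position']),c
def ray(C,u,v):
    K,Rm,p,c=C; d=Rm@np.array([(u-K[2])/K[0],-(v-K[3])/K[1],-1.]); return p,d/np.linalg.norm(d)
def onz(C,u,v,z):
    p,d=ray(C,u,v); return p+d*(z-p[2])/d[2]
def tri(r1,r2):
    A=np.zeros((3,3));b=np.zeros(3)
    for p,d in(r1,r2):
        M=np.eye(3)-np.outer(d,d);A+=M;b+=M@p
    x=np.linalg.solve(A,b); return x,[np.linalg.norm((np.eye(3)-np.outer(d,d))@(x-p)) for p,d in (r1,r2)]
def proj(C,X):
    K,Rm,p,c=C; q=Rm.T@(np.asarray(X,float)-p); return K[2]-K[0]*q[0]/q[2],K[3]+K[1]*q[1]/q[2]
E
python3 - <<'E'
import cv2,numpy as np
for n,b in (("scene",(190,95,400,310)),("side",(120,80,480,360))):
    im=cv2.imread(f"pics/{n}0.png"); x0,y0,x1,y1=b
    pass
im=cv2.imread("pics/scene0.png")
cv2.imwrite("pics/s_hook.png",cv2.resize(im[250:320,310:410],None,fx=7,fy=7,interpolation=cv2.INTER_CUBIC))
cv2.imwrite("pics/s_shelf.png",cv2.resize(im[200:310,200:320],None,fx=5,fy=5,interpolation=cv2.INTER_CUBIC))
im=cv2.imread("pics/side0.png")
cv2.imwrite("pics/d_hook.png",cv2.resize(im[220:300,370:460],None,fx=7,fy=7,interpolation=cv2.INTER_CUBIC))
cv2.imwrite("pics/d_shelf.png",cv2.resize(im[210:340,190:340],None,fx=5,fy=4,interpolation=cv2.INTER_CUBIC))
E
python3 -c "
import cv2
im=cv2.imread('pics/d_shelf.png');print(im.shape)
from bench import *
print(calibration('side').keys(), [k for k in globals() if not k.startswith('_')])"
```

```text
(520, 750, 3)
dict_keys(['fx', 'fy', 'cx', 'cy', 'position', 'rotation']) ['cv2', 'im', 'get_image', 'calibration', 'job_done', 'read_state', 'IKError', 'nose_length']
```

View pics/s_hook.png

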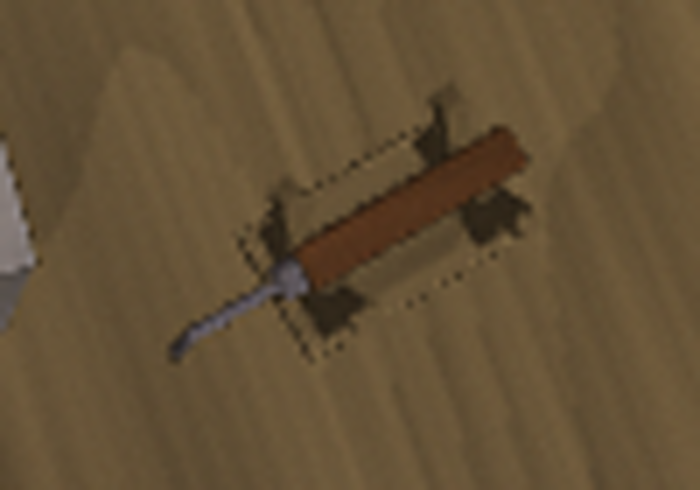

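View pics/d_hook.png

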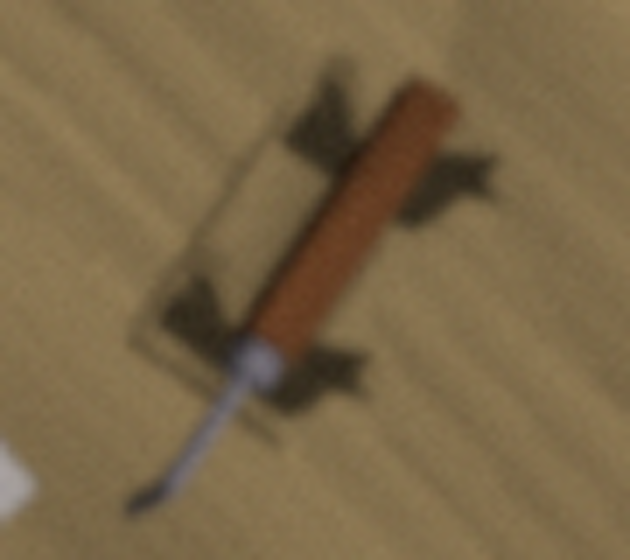

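View pics/s_shelf.png

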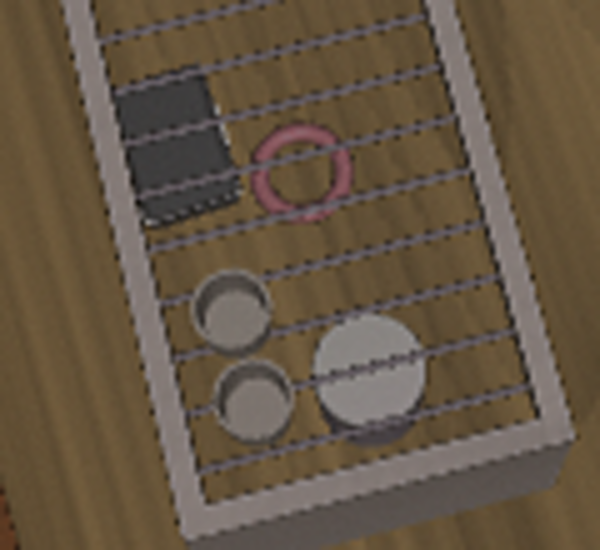

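View pics/d_shelf.png

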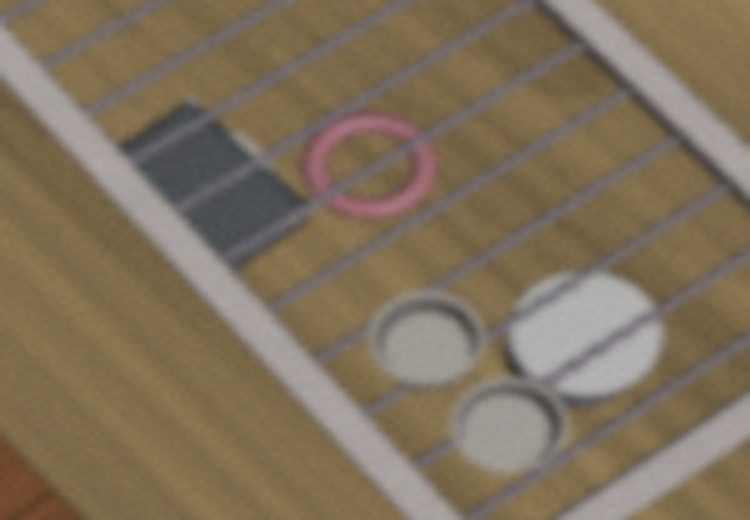

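```bash
cat > m1.py <<'E'
from h import *
S=cam('scene');D=cam('side')
def pink(n):
    im=np.load(f'pics/{n}0.npy').astype(int); m=((im[...,0]-im[...,1]>35)&(im[...,2]-im[...,1]>5)).astype(np.uint8)
    k,l,st,c=cv2.connectedComponentsWithStats(m)
    print(n,[(st[i],c[i].round(1)) for i in range(1,k) if st[i][4]>15])
    ys,xs=np.nonzero(m); 
    return m
for n in('scene','side'):
    m=pink(n); ys,xs=np.nonzero(m)
    el=cv2.fitEllipse(cv2.convexHull(np.stack([xs,ys],1).astype(np.int32))); print(el)
    globals()['e'+n]=el[0]
x,r=tri(ray(S,*escene),ray(D,*eside)); print('ring',x,r, onz(S,*escene,7),onz(D,*eside,7))
E
python3 m1.py
python3 - <<'E'
import cv2
im=cv2.imread("pics/scene0.png")
cv2.imwrite("pics/s_far.png",cv2.resize(im[60:200,180:360],None,fx=4,fy=4,interpolation=cv2.INTER_CUBIC))
im=cv2.imread("pics/side0.png")
cv2.imwrite("pics/d_far.png",cv2.resize(im[50:190,120:330],None,fx=3.8,fy=3.8,interpolation=cv2.INTER_CUBIC))
cv2.imwrite("pics/d_near.png",cv2.resize(im[240:380,230:400],None,fx=4,fy=4,interpolation=cv2.INTER_CUBIC))
E
```

```text
scene []
((259.8334655761719, 234.1154327392578), (18.22090721130371, 18.507261276245117), 76.48365020751953)
side [(array([252, 239,  21,  19,  78], dtype=int32), array([258.8, 244.8])), (array([256, 247,  20,  16,  67], dtype=int32), array([268.5, 257.1]))]
((301.6367492675781, 306.30419921875), (42.555641174316406, 161.85231018066406), 145.51744079589844)
ring [755.37841948 224.28574491 677.78338683] [np.float64(35.5730423049922), np.float64(35.57304230499204)] [691.29977255  29.50199444   7.        ] [711.74884928 207.6405056    7.        ]
```

View pics/s_far.png

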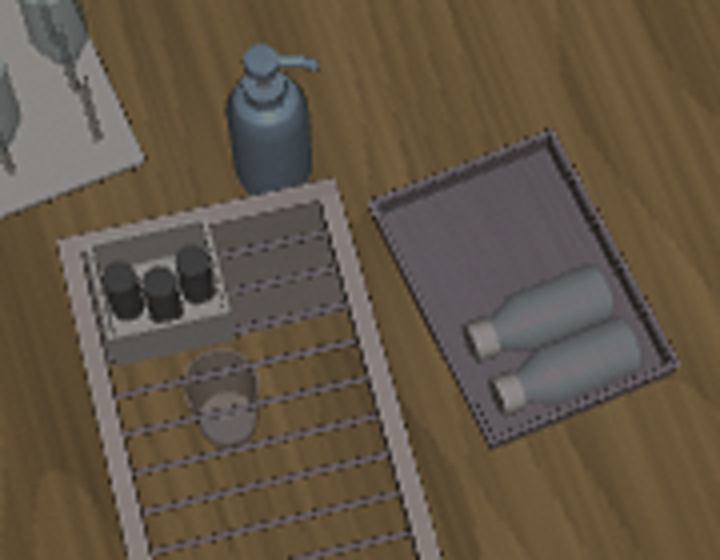

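View pics/d_far.png

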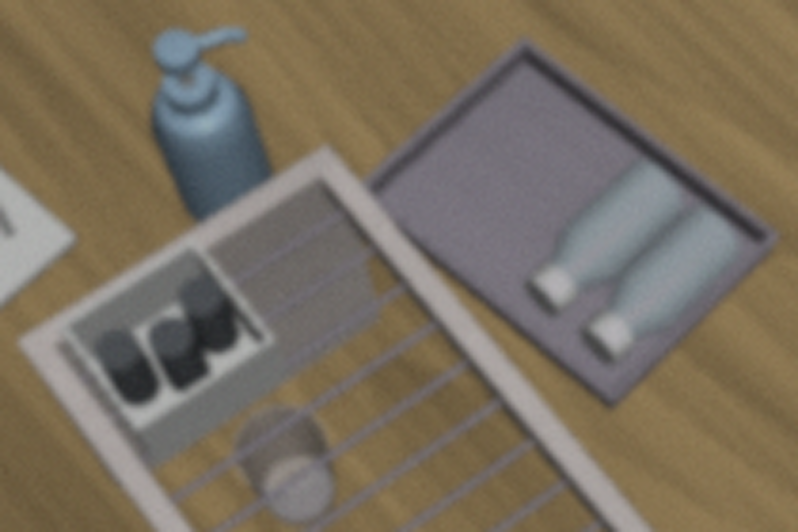

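View pics/d_near.png

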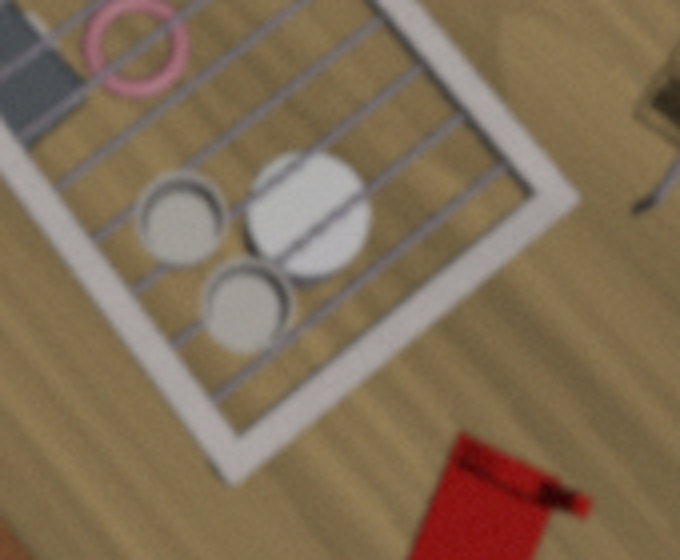

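```bash
cat > m2.py <<'E'
from h import *
S=cam('scene');D=cam('side')
def sp(x,y,f,ox,oy): return ((x+.5)/f-.5+ox,(y+.5)/f-.5+oy)
P={ # name: scene px, side px
'ring':((259.8,234.1),(371/5+190,165/4+210)),
'shelfFR':(sp(573,438,5,200,200),sp(578,197,4,230,240)),
'shelfBR':(sp(187,535,5,200,200),sp(235,483,4,230,240)),
'shelfFL':(sp(334,182,4,180,60),sp(326,147,3.8,120,50)),
'shelfBL':(sp(60,242,4,180,60),sp(20,342,3.8,120,50)),
'prongtop':(sp(185,340,7,310,250),sp(160,492,7,370,220)),
'prongtip':(sp(175,357,7,310,250),sp(128,514,7,370,220)),
'ferr':(sp(290,278,7,310,250),sp(258,365,7,370,220)),
'rearTop':(sp(515,140,7,310,250),sp(437,92,7,370,220)),
'frontTop':(sp(310,268,7,310,250),sp(272,335,7,370,220)),
'tinTop':(sp(369,365,5,200,200),sp(309,215,4,230,240)),
'cup1':(sp(232,305,5,200,200),sp(180,215,4,230,240)),
'cup2':(sp(255,395,5,200,200),sp(247,302,4,230,240)),
'trayA':(sp(370,205,4,180,60),(0,0)),
'trayB':(sp(550,132,4,180,60),sp(524,40,3.8,120,50)),
'trayC':(sp(677,366,4,180,60),sp(776,237,3.8,120,50)),
'trayD':(sp(492,444,4,180,60),sp(614,403,3.8,120,50)),
}
for k,(a,b) in P.items():
    x,r=tri(ray(S,*a),ray(D,*b)); print(k,x.round(1),np.round(r[0],1))
print('trayA',onz(S,*P['trayA'][0],25))
for k in('shelfFR','shelfBR','shelfFL','shelfBL'): print(k,onz(S,*P[k][0],215).round(1),onz(D,*P[k][1],215).round(1))
print(onz(S,*P['ring'][0],7),onz(D,*P['ring'][1],7))
E
python3 m2.py
```

```text
ring [693.3  39.7  43.4] 0.5
shelfFR [596.5 292.6 220.5] 0.8
shelfBR [829.5 277.3 231.7] 0.2
shelfFL [ 556.6 -333.1  227.9] 0.3
shelfBL [ 788.5 -354.6  218.6] 0.4
prongtop [523.7 330.2  71.3] 0.2
prongtip [522.9 331.6  19.1] 0.2
ferr [471.  320.7  90.9] 0.1
rearTop [349.2 294.7  93.3] 1.1
frontTop [458.7 317.9  86.2] 1.2
tinTop [695.  197.8 126.4] 1.6
cup1 [765.  162.6 261.1] 0.1
cup2 [768.  216.9 258.6] 0.1
trayA [ 768.7  244.  1166. ] 78.6
trayB [ 314.4 -428.8   39.2] 0.9
trayC [ 286.  -161.5   37. ] 0.1
trayD [ 473.3 -140.9   34.3] 1.4
trayA [ 500.94800004 -416.01699411   25.        ]
shelfFR [596.5 292.5 215. ] [594.4 292.3 215. ]
shelfBR [830.1 274.9 215. ] [829.4 277.8 215. ]
shelfFL [ 554.6 -340.3  215. ] [ 552.6 -341.7  215. ]
shelfBL [ 788.8 -357.1  215. ] [ 788.1 -356.6  215. ]
[691.39511307  29.41107485   7.        ] [688.69016215  33.0514283    7.        ]
```

```bash
cat >> h.py <<'E'
def go(target,az=None,s=None):
    "world TCP target + azimuth (deg) of -tool x -> shift in tool axes [m], turn deg"
    s=s or read_state(); Rt=R.from_quat(s['ee_rot']).as_matrix()
    d=Rt.T@(np.array(target,float)-s['position'])/1000
    a0=np.degrees(np.arctan2(-Rt[1,0],-Rt[0,0])); t=0 if az is None else (a0-az+180)%360-180
    tilt=np.degrees(np.arccos(-Rt[2,2]))
    print('t',round(s['clock'],2),'pos',s['position'].round(1),'az',a0.round(2),'tilt',tilt.round(2),'F',s['contact_force'].round(1),'w',round(s['gripper_width'],1),'j',np.round(s['joints'],2))
    print('shift',d.round(4),'turn',round(t,2),'rows>=',np.ceil(np.linalg.norm(d)/.0625))
E
python3 -c "
from h import *
go((480,150,400),11.7)"
```

```text
t 0.15 pos [ 269.9 -563.3  247.5] az 25.59 tilt 0.1 F [-0.4  0.5 -0.5] w 85.4 j [-0.87  0.39  0.01 -0.   -1.19 -0.26]
shift [-0.4976  0.5528 -0.1516] turn 13.89 rows>= 13.0
```

>>> jog_arm --pt "0 0 -0.06 0" --pt "-0.5 0.55 -0.15 14" --pt "-0.5 0.55 -0.15 14" --pt "-0.5 0.55 -0.15 14" --pt "-0.5 0.55 -0.15 14" --pt "-0.5 0.55 -0.15 14" --pt "-0.5 0.55 -0.15 14" --pt "-0.5 0.55 -0.15 14" --pt "-0.5 0.55 -0.15 14" --pt "-0.5 0.55 -0.15 14"

```text
clock: 1.4
position: [429.9, -27.5, 376.0]
ee_rot: [-0.101, 0.995, 0.001, -0.0]
contact_force: [1.1, -0.2, -0.2]
gripper_width: 85.3
```

```bash
cat > snap.py <<'E'
from h import *
import sys,pickle
n=sys.argv[1]; s=read_state(); im=get_image('wrist'); cv2.imwrite(f'pics/{n}.png',im[:,:,::-1]); np.save(f'pics/{n}.npy',im); pickle.dump(s,open(f'pics/{n}.pkl','wb')); print(s['position'].round(2),np.abs(s['joint_vel']).max())
E
python3 snap.py w1; python3 -c "
from h import *
go((470,170,400),11.7)"
```

```text
[429.87 -27.52 376.01] 1.0750256898521635
t 1.45 pos [432.4 -22.4 376.5] az 11.95 tilt 0.26 F [1.8 2.  0.6] w 85.6 j [ 0.32 -0.03 -0.19 -0.   -1.41 -1.69]
shift [-0.0767  0.1805 -0.0227] turn 0.25 rows>= 4.0
```

View pics/w1.png

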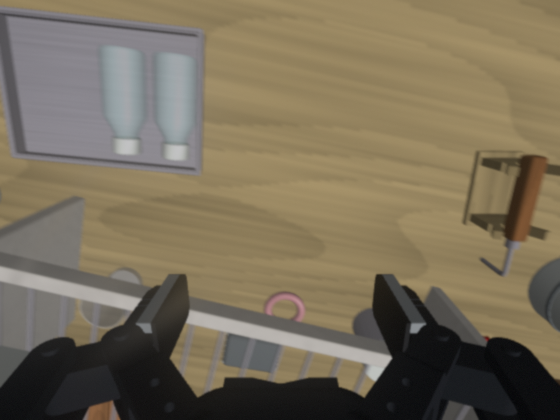

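>>> jog_arm --pt "-0.08 0.18 -0.02 0" --pt "-0.08 0.18 -0.02 0" --pt "-0.08 0.18 -0.02 0" --pt "-0.08 0.18 -0.02 0" --pt "-0.08 0.18 -0.02 0"

```text
clock: 2.08
position: [473.3, 170.9, 396.6]
ee_rot: [-0.105, 0.994, 0.001, 0.001]
contact_force: [0.3, -0.8, 0.4]
gripper_width: 85.4
```

```bash
python3 snap.py w2
```

```text
[473.27 170.93 396.57] 0.03179411657125536
```

View pics/w2.png

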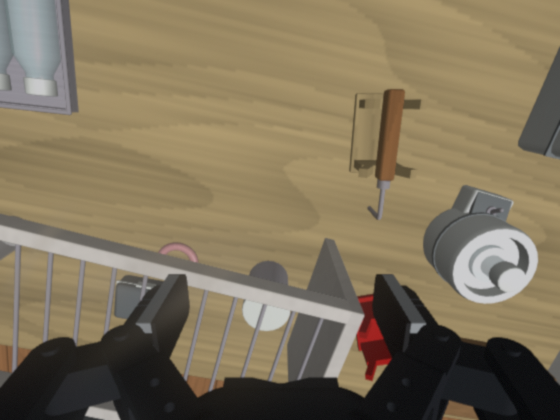

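```bash
python3 -c "
from h import *
go((400,80,360),11.7)"
```

```text
t 2.12 pos [473.1 169.9 396.8] az 11.97 tilt 0.19 F [-0.4  0.7 -0.5] w 85.1 j [ 0.67  0.1  -0.01 -0.   -1.46 -2.03]
shift [ 0.0902 -0.0729  0.0365] turn 0.27 rows>= 2.0
```

>>> jog_arm --pt "0.09 -0.075 0.04 0" --pt "0.09 -0.075 0.04 0" --pt "0.09 -0.075 0.04 0" --pt "0.09 -0.075 0.04 0"

```text
clock: 2.62
position: [400.7, 76.9, 357.4]
ee_rot: [-0.103, 0.995, 0.002, 0.002]
contact_force: [0.5, -0.3, 0.5]
gripper_width: 85.6
```

```bash
python3 snap.py w3; python3 - <<'E'
import cv2
im=cv2.imread('pics/w2.png'); cv2.imwrite('pics/w2h.png',cv2.resize(im[80:230,330:440],None,fx=4,fy=4,interpolation=cv2.INTER_CUBIC))
E
```

```text
[400.7   76.91 357.43] 0.0379215703734454
```

View pics/w3.png

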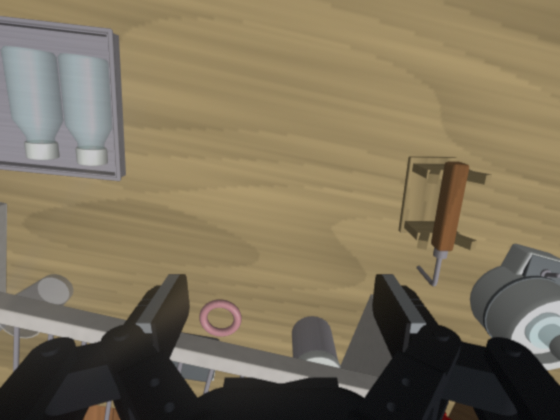

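View pics/w2h.png

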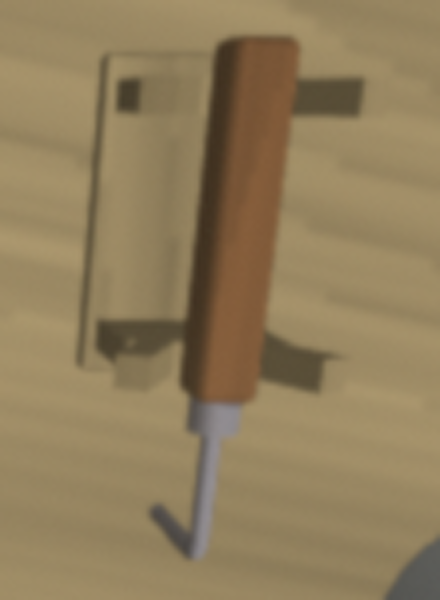

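```bash
python3 - <<'E'
import cv2,numpy as np
im=cv2.imread('pics/w3.png'); cv2.imwrite('pics/w3h.png',cv2.resize(im[145:295,390:500],None,fx=4,fy=4,interpolation=cv2.INTER_CUBIC))
cv2.imwrite('pics/w3r.png',cv2.resize(im[285:395,180:360],None,fx=4,fy=4,interpolation=cv2.INTER_CUBIC))
for n in('w1','w3'):
    im=np.load(f'pics/{n}.npy').astype(int); r=im[...,0]-im[...,1]; b=im[...,2]-im[...,1]
    m=((r>25)&(b>0)).astype(np.uint8); k,l,st,c=cv2.connectedComponentsWithStats(m)
    for i in range(1,k):
        if st[i][4]>60:
            ys,xs=np.nonzero(l==i); print(n,st[i],c[i].round(1),cv2.fitEllipse(cv2.convexHull(np.stack([xs,ys],1).astype(np.int32))))
E
```

```text
w1 [266 293  38  28 318] [286.1 303.3] ((284.5367736816406, 308.4514465332031), (31.03205108642578, 37.210819244384766), 89.8940658569336)
w3 [200 301  41  34 572] [220.1 317.9] ((220.10891723632812, 317.9237060546875), (34.037330627441406, 40.00301742553711), 94.02326202392578)
```

View pics/w3h.png

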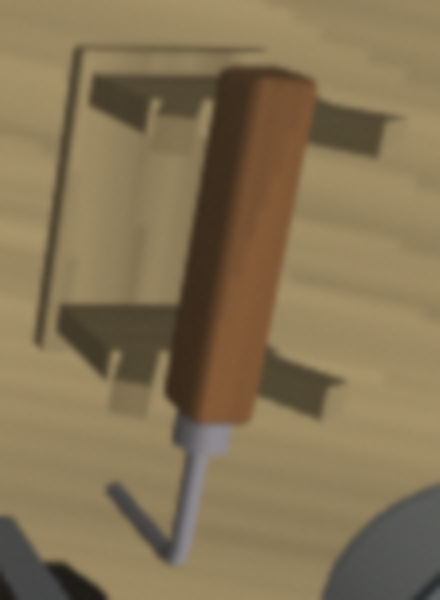

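View pics/w3r.png

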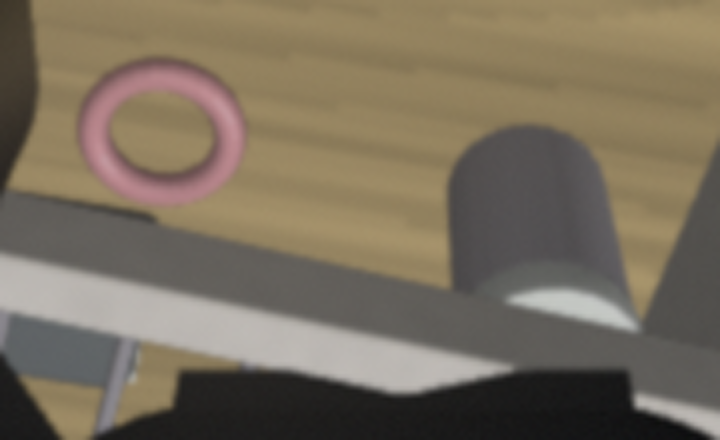

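```bash
cat > m3.py <<'E'
from h import *
import pickle
def sp(x,y,f,ox,oy): return ((x+.5)/f-.5+ox,(y+.5)/f-.5+oy)
s2=pickle.load(open('pics/w2.pkl','rb'));s3=pickle.load(open('pics/w3.pkl','rb'))
A=cam('wrist',s2);B=cam('wrist',s3);S=cam('scene');D=cam('side')
h2=lambda x,y:sp(x,y,4,330,80)
h3=lambda x,y:sp(x,y,4,390,145)
P={'prongtip':(h2(156,511),h3(112,488)),'bend':(h2(197,552),h3(176,556)),
'frontL':(h2(200,400),h3(190,420)),'frontR':(h2(256,398),h3(250,420)),
'rearL':(h2(235,38),h3(258,68)),'rearR':(h2(296,40),h3(316,82)),
'ferr':(h2(217,405),h3(208,425)),
'baseL_rear':(h2(104,55),h3(76,48)),'baseL_front':(h2(80,365),h3(40,345))}
for k,(a,b) in P.items():
    x,r=tri(ray(A,*a),ray(B,*b)); print(k,x.round(1),np.round(r[0],1))
print('ring B@7',onz(B,220.1,317.9,7)); 
for n,C,px in(('S',S,(259.8,234.1)),('D',D,(264.2,251.25))):
    x,r=tri(ray(B,220.1,317.9),ray(C,*px)); print('ring tri',n,x.round(1),round(r[0],1))
a=onz(B,*sp(0,253,4,180,285),215);b=onz(B,*sp(515,372,4,180,285),215); print('rail topfront',a,b,np.degrees(np.arctan2(b[1]-a[1],b[0]-a[0])))
a=onz(B,*sp(0,188,4,180,285),190);b=onz(B,*sp(640,332,4,180,285),190); print('rail botfront',a,b,np.degrees(np.arctan2(b[1]-a[1],b[0]-a[0])))
E
python3 m3.py
python3 - <<'E'
import cv2
im=cv2.imread('pics/w2.png'); cv2.imwrite('pics/w2s.png',cv2.resize(im[210:330,0:190],None,fx=4,fy=4,interpolation=cv2.INTER_CUBIC))
E
```

```text
prongtip [520.3 330.5  16.4] 0.1
bend [518.7 331.1  71.1] 0.2
frontL [462.2 310.9  80.5] 0.3
frontR [456.7 328.4  84.4] 0.1
rearL [344.6 287.   80.3] 1.8
rearR [343.3 302.8  88. ] 0.2
ferr [462.4 317.   81.5] 0.2
baseL_rear [354.2 262.1   5.1] 0.1
baseL_front [469.1 285.1   9.1] 0.3
ring B@7 [690.85331052  30.64578369   7.        ]
ring tri S [691.2  30.    6.9] 0.6
ring tri D [689.1  32.1   8.8] 1.3
rail topfront [573.50185304   7.95696746 215.        ] [584.63725111 146.08958204 215.        ] 85.3911346666306
rail botfront [575.18746418   0.81173214 190.        ] [587.72120516 185.94357274 190.        ] 86.12688840313031
```

View pics/w2s.png

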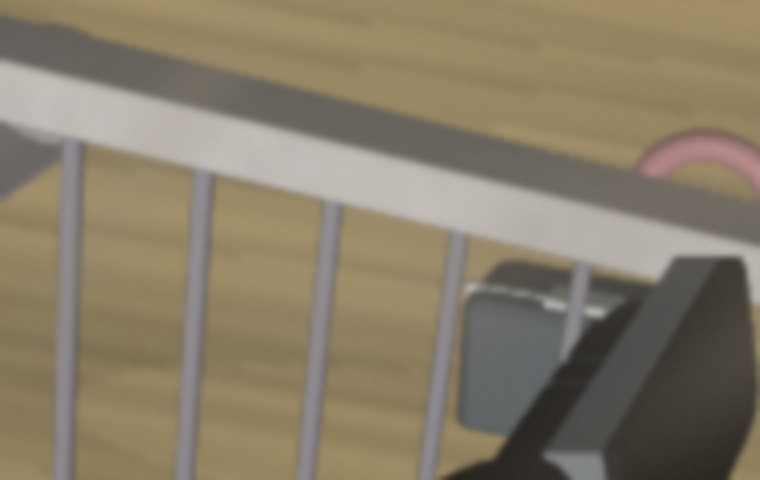

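```bash
python3 -c "
from h import *
go((378.5,302.1,170),11.7)"
```

```text
t 2.67 pos [401.2  77.6 357.5] az 11.9 tilt 0.31 F [1.1 1.1 0.4] w 85.3 j [ 0.59 -0.07 -0.27 -0.   -1.36 -1.95]
shift [-0.0232  0.2238  0.1883] turn 0.2 rows>= 5.0
```

>>> jog_arm --pt "-0.023 0.224 0.188 0" --pt "-0.023 0.224 0.188 0" --pt "-0.023 0.224 0.188 0" --pt "-0.023 0.224 0.188 0" --pt "-0.023 0.224 0.188 0" --pt "-0.023 0.224 0.188 0" --pt "-0.023 0.224 0.188 0"

```text
clock: 3.55
position: [378.8, 303.0, 170.6]
ee_rot: [-0.104, 0.995, 0.002, 0.002]
contact_force: [-0.2, -0.9, -0.3]
gripper_width: 85.1
```

```bash
python3 snap.py w4; python3 -c "
from h import *
im=get_image('side');cv2.imwrite('pics/side4.png',im[:,:,::-1])
go((378.5,302.1,70),11.7)"
```

```text
[378.81 302.98 170.6 ] 0.032601562438881855
t 3.65 pos [378.9 302.4 171.3] az 11.86 tilt 0.43 F [-0.7  0.4 -0. ] w 85.4 j [ 1.01  0.22 -0.44  0.   -0.9  -2.37]
shift [ 0.001  -0.0007  0.1013] turn 0.16 rows>= 2.0
```

View pics/w4.png

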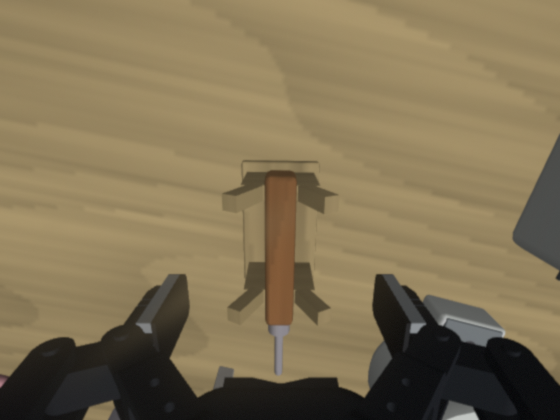

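View pics/side4.png

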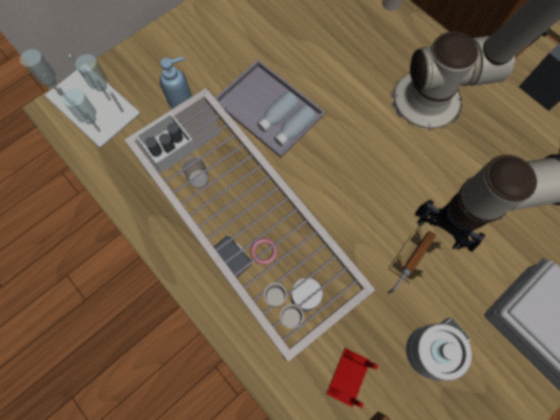

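```bash
python3 - <<'E'
import cv2
im=cv2.imread('pics/side4.png'); cv2.imwrite('pics/side4c.png',cv2.resize(im[140:300,385:560],None,fx=4,fy=4,interpolation=cv2.INTER_CUBIC))
from h import *
s=read_state();D=cam('side')
Rt=R.from_quat(s['ee_rot']).as_matrix()
for dz in(0,-56,-100,-130,-150,-175,-200):
    p=s['position']+Rt@[0,0,dz]; u,v=proj(D,p); print(dz,((u-385)*4).round(),((v-140)*4).round(), 'px/mm*4', round(4*430/np.linalg.norm(p-D[2]),2))
E
```

```text
0 210.0 375.0 px/mm*4 1.59
-56 245.0 347.0 px/mm*4 1.67
-100 276.0 323.0 px/mm*4 1.74
-130 299.0 305.0 px/mm*4 1.78
-150 315.0 293.0 px/mm*4 1.82
-175 336.0 276.0 px/mm*4 1.86
-200 359.0 259.0 px/mm*4 1.9
```

View pics/side4c.png

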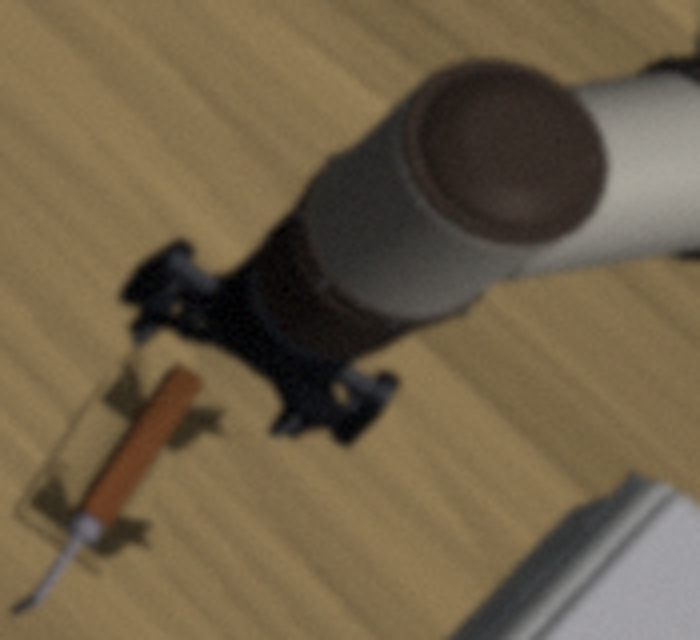

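```bash
python3 - <<'E'
from h import *
s=read_state();D=cam('side')
Rt=R.from_quat(s['ee_rot']).as_matrix()
for r in (38,44,48):
  for dz in(-100,-120,-130,-140,-150,-160,-175,-190,-210):
    for nm,o in(('fwd',[-r,0,dz]),('l',[0,r,dz]),('r',[0,-r,dz])):
        u,v=proj(D,s['position']+Rt@o); print(r,dz,nm,((u-385)*4).round(),((v-140)*4).round(),end=' | ')
    print()
E
```

```text
38 -100 fwd 241.0 378.0 | 38 -100 l 340.0 364.0 | 38 -100 r 214.0 282.0 | 
38 -120 fwd 256.0 367.0 | 38 -120 l 356.0 353.0 | 38 -120 r 228.0 270.0 | 
38 -130 fwd 263.0 362.0 | 38 -130 l 365.0 347.0 | 38 -130 r 235.0 264.0 | 
38 -140 fwd 271.0 356.0 | 38 -140 l 374.0 341.0 | 38 -140 r 242.0 257.0 | 
38 -150 fwd 279.0 350.0 | 38 -150 l 383.0 336.0 | 38 -150 r 249.0 250.0 | 
38 -160 fwd 287.0 345.0 | 38 -160 l 392.0 330.0 | 38 -160 r 257.0 244.0 | 
38 -175 fwd 299.0 336.0 | 38 -175 l 406.0 320.0 | 38 -175 r 268.0 233.0 | 
38 -190 fwd 312.0 326.0 | 38 -190 l 420.0 311.0 | 38 -190 r 280.0 222.0 | 
38 -210 fwd 329.0 313.0 | 38 -210 l 440.0 297.0 | 38 -210 r 297.0 207.0 | 
44 -100 fwd 236.0 387.0 | 44 -100 l 350.0 370.0 | 44 -100 r 204.0 276.0 | 
44 -120 fwd 250.0 376.0 | 44 -120 l 367.0 359.0 | 44 -120 r 218.0 264.0 | 
44 -130 fwd 257.0 371.0 | 44 -130 l 375.0 354.0 | 44 -130 r 224.0 257.0 | 
44 -140 fwd 265.0 365.0 | 44 -140 l 384.0 348.0 | 44 -140 r 232.0 251.0 | 
44 -150 fwd 273.0 360.0 | 44 -150 l 393.0 342.0 | 44 -150 r 239.0 244.0 | 
44 -160 fwd 281.0 354.0 | 44 -160 l 403.0 336.0 | 
[... 223 characters left out ...]
| 44 -210 r 286.0 200.0 | 
48 -100 fwd 232.0 393.0 | 48 -100 l 357.0 375.0 | 48 -100 r 198.0 272.0 | 
48 -120 fwd 246.0 382.0 | 48 -120 l 374.0 364.0 | 48 -120 r 211.0 259.0 | 
48 -130 fwd 254.0 377.0 | 48 -130 l 382.0 358.0 | 48 -130 r 218.0 253.0 | 
48 -140 fwd 261.0 372.0 | 48 -140 l 391.0 353.0 | 48 -140 r 225.0 246.0 | 
48 -150 fwd 269.0 366.0 | 48 -150 l 401.0 347.0 | 48 -150 r 232.0 239.0 | 
48 -160 fwd 277.0 360.0 | 48 -160 l 410.0 341.0 | 48 -160 r 239.0 232.0 | 
48 -175 fwd 289.0 351.0 | 48 -175 l 424.0 332.0 | 48 -175 r 250.0 222.0 | 
48 -190 fwd 302.0 342.0 | 48 -190 l 439.0 323.0 | 48 -190 r 262.0 211.0 | 
48 -210 fwd 319.0 330.0 | 48 -210 l 460.0 309.0 | 48 -210 r 278.0 195.0 |
```

```bash
python3 - <<'E'
import cv2
from h import *
import pickle
s=pickle.load(open('pics/w4.pkl','rb')); C=cam('wrist',s)
im=cv2.imread('pics/w4.png'); cv2.imwrite('pics/w4c.png',cv2.resize(im[150:380,210:350],None,fx=4,fy=3,interpolation=cv2.INTER_CUBIC)[:600*1,:])
im2=cv2.resize(im[150:345,210:350],None,fx=3,fy=3,interpolation=cv2.INTER_CUBIC); cv2.imwrite('pics/w4c.png',im2)
for nm,u,v,z in(('base rear',281,161,10),('handle rear top',281,171.5,86),('handle front top',281,323,86),('front cheek?',281,263,70),('prong',279,371,70)):
    print(nm,onz(C,u,v,z).round(1))
E
```

```text
base rear [345.9 296.7  10. ]
handle rear top [340.2 295.1  86. ]
handle front top [457.1 319.9  86. ]
front cheek? [414.3 310.9  70. ]
prong [519.5 331.4  70. ]
```

View pics/w4c.png

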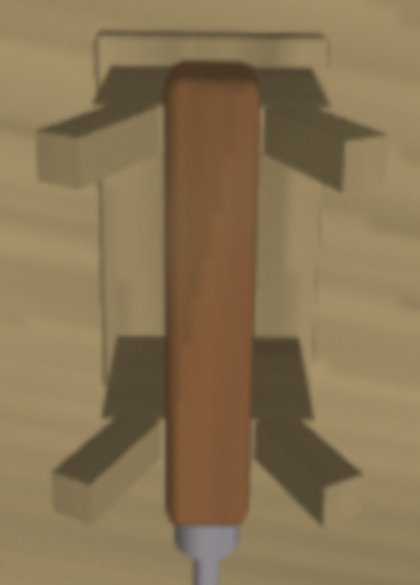

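>>> jog_arm --pt "0.001 0 0.06 0" --pt "0.001 0 0.09 0" --pt "0.001 0 0.101 0" --pt "0.001 0 0.101 0"

```text
clock: 4.15
position: [379.0, 302.8, 70.9]
ee_rot: [-0.103, 0.995, 0.003, 0.003]
contact_force: [-0.2, -0.1, -0.1]
gripper_width: 85.4
```

>>> jog_arm --pt "0 0 0 0" --pt "0 0 0 0" --pt "0 0 0 0" --pt "0 0 0 0" --pt "0 0 0 0" --pt "0 0 0 0" --hand -1

```text
clock: 4.9
position: [379.2, 303.2, 71.6]
ee_rot: [-0.103, 0.995, 0.003, 0.004]
contact_force: [-1.9, -0.2, 5.6]
gripper_width: 21.4
```

```bash
python3 -c "
from h import *
go((410,50.2,120),-4)"
```

```text
t 4.9 pos [379.2 303.2  71.6] az 11.86 tilt 0.55 F [-1.9 -0.2  5.6] w 21.4 j [ 1.01  0.36 -0.56  0.   -0.64 -2.38]
shift [ 0.0215 -0.2537 -0.05  ] turn 15.86 rows>= 5.0
```

>>> jog_arm --pt "0 0 -0.03 0" --pt "0 0 -0.07 0" --pt "0.02 -0.03 -0.07 0" --pt "0.022 -0.254 -0.05 16" --pt "0.022 -0.254 -0.05 16" --pt "0.022 -0.254 -0.05 16" --pt "0.022 -0.254 -0.05 16" --pt "0.022 -0.254 -0.05 16" --pt "0.022 -0.254 -0.05 16"

```text
clock: 6.02
position: [409.6, 49.9, 119.9]
ee_rot: [0.036, 0.999, 0.004, 0.003]
contact_force: [0.5, -0.0, -1.5]
gripper_width: 20.8
```

```bash
python3 snap.py w5; python3 -c "
from h import *
s=read_state();print(R.from_quat(s['ee_rot']).as_matrix().round(4))
im=get_image('side');cv2.imwrite('pics/side5.png',im[:,:,::-1])
go((530.7,41.7,100),-4)"
```

```text
[409.59  49.87 119.9 ] 0.02568934562856701
[[-0.9974  0.0714  0.0065]
 [ 0.0714  0.9974  0.0072]
 [-0.0059  0.0076 -1.    ]]
t 6.12 pos [409.7  50.6 120.1] az -4.06 tilt 0.56 F [ 0.4  0.6 -0.2] w 21.2 j [ 0.52  0.18 -0.67 -0.   -0.72 -2.16]
shift [-0.1212 -0.0004  0.0208] turn -0.06 rows>= 2.0
```

View pics/w5.png

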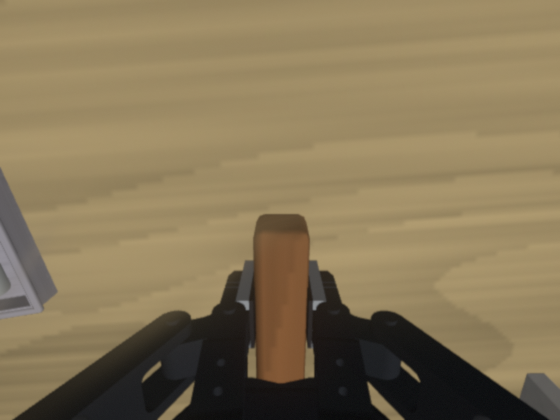

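View pics/side5.png

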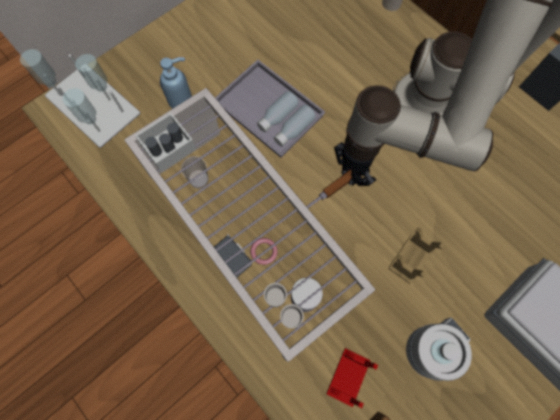

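>>> jog_arm --pt "-0.06 0 0.02 0" --pt "-0.1 0 0.02 0" --pt "-0.115 0 0.02 0" --pt "-0.12 0 0.021 0" --pt "-0.121 0 0.021 0" --pt "-0.121 0 0.021 0"

```text
clock: 6.88
position: [529.5, 42.4, 100.0]
ee_rot: [0.035, 0.999, 0.004, 0.003]
contact_force: [-0.0, -0.5, -0.1]
gripper_width: 21.2
```

```bash
python3 -c "
from h import *
for n in('side','scene'):
    im=get_image(n);cv2.imwrite(f'pics/{n}6.png',im[:,:,::-1])
im=cv2.imread('pics/side6.png');cv2.imwrite('pics/side6c.png',cv2.resize(im[90:300,190:400],None,fx=3.5,fy=2.8,interpolation=cv2.INTER_CUBIC))
im=cv2.imread('pics/scene6.png');cv2.imwrite('pics/scene6c.png',cv2.resize(im[170:300,210:360],None,fx=4.5,fy=4.5,interpolation=cv2.INTER_CUBIC))
go((530.7,41.7,61),-4)"
```

```text
t 6.97 pos [529.8  42.3 100.1] az -4.03 tilt 0.57 F [-0.3 -0.7  0.8] w 20.9 j [ 0.38  0.38 -0.42 -0.01 -0.76 -2.02]
shift [-0.0007 -0.0008  0.0391] turn -0.03 rows>= 1.0
```

View pics/side6c.png

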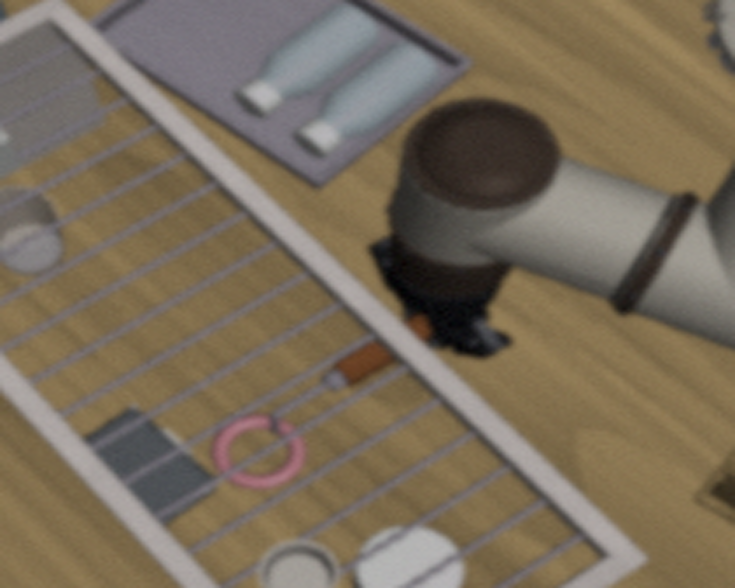

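View pics/scene6c.png

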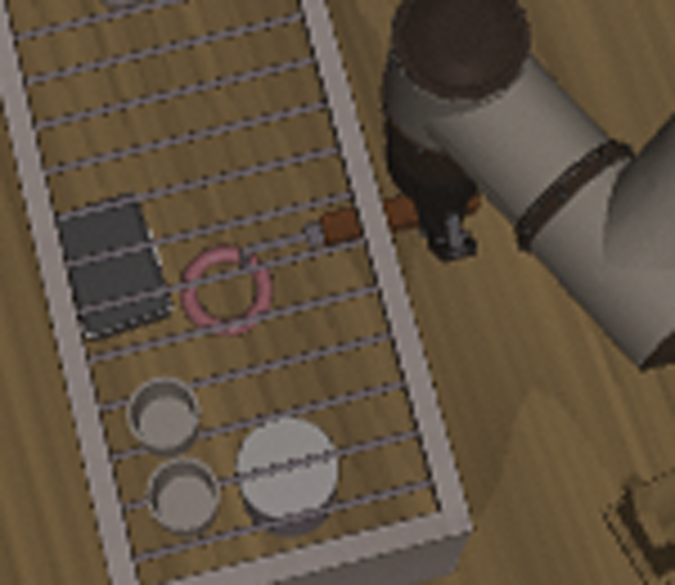

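```bash
python3 -c "
from h import *
S=cam('scene');D=cam('side')
a=(210+245/4.5,170+258/4.5);b=(190+275/3.5,90+428/2.8)
print(a,b,tri(ray(S,*a),ray(D,*b)))
for z in(43,70,100): print(z,onz(S,*a,z),onz(D,*b,z))
for X in((674,32,43),(674,32,101),(674,32,5)):
    p=proj(S,X);q=proj(D,X);print(X,((p[0]-210)*4.5,(p[1]-170)*4.5),((q[0]-190)*3.5,(q[1]-90)*2.8))
"
```

```text
(264.44444444444446, 227.33333333333334) (268.57142857142856, 242.85714285714286) (array([675.43648275,  37.57887402,  91.00950131]), [np.float64(3.451425668832828), np.float64(3.451425668832868)])
43 [670.38983934  21.09423705  43.        ] [670.14884681  30.59340797  43.        ]
70 [671.99184855  28.7864732   70.        ] [674.40614363  36.06075476  70.        ]
100 [673.7718588   37.33340226 100.        ] [679.13647343  42.13558452 100.        ]
(674, 32, 43) (np.float64(244.83053031698418), np.float64(272.3446458510299)) (np.float64(272.3753837662523), np.float64(431.7270062618766))
(674, 32, 101) (np.float64(242.49030234909227), np.float64(251.17093883374423)) (np.float64(271.05556097581825), np.float64(415.77329625935283))
(674, 32, 5) (np.float64(246.27936456171958), np.float64(285.4532798112831)) (np.float64(273.1728353831933), np.float64(441.3664153779583))
```

>>> jog_arm --pt "-0.002 -0.0005 0.015 0" --pt "-0.002 -0.0005 0.028 0" --pt "-0.002 -0.0005 0.036 0" --pt "-0.002 -0.0005 0.038 0" --pt "-0.002 -0.0005 0.038 0"

```text
clock: 7.6
position: [532.1, 41.9, 61.9]
ee_rot: [0.035, 0.999, 0.004, 0.003]
contact_force: [-0.2, 0.1, -0.5]
gripper_width: 21.4
```

```bash
python3 -c "
from h import *
for n in('side','scene'):
    im=get_image(n);cv2.imwrite(f'pics/{n}7.png',im[:,:,::-1])
im=cv2.imread('pics/side7.png');a=cv2.resize(im[190:290,220:330],None,fx=3.5,fy=4,interpolation=cv2.INTER_CUBIC)
im=cv2.imread('pics/scene7.png');b=cv2.resize(im[200:270,235:312],None,fx=5,fy=5.714,interpolation=cv2.INTER_CUBIC)
cv2.imwrite('pics/c7.png',np.hstack([a,b]))
go((366,53,61),-4)"
```

```text
t 7.7 pos [532.3  42.   62.4] az -4.03 tilt 0.6 F [ 0.1  0.3 -0.8] w 20.8 j [ 0.38  0.44 -0.45 -0.01 -0.67 -2.02]
shift [ 0.1667 -0.0007  0.0003] turn -0.03 rows>= 3.0
```

View pics/c7.png

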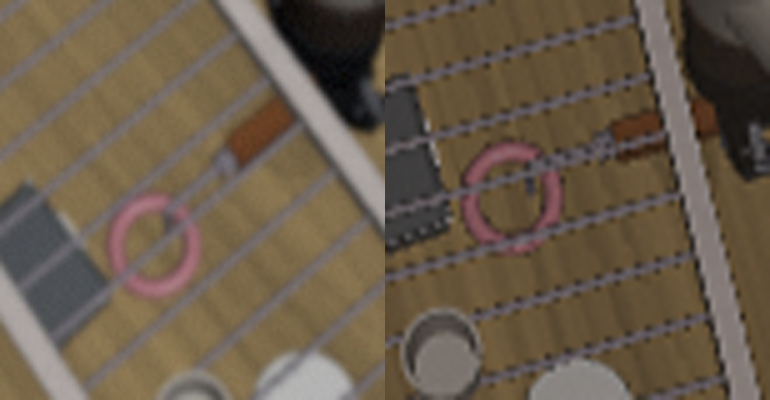

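>>> jog_arm --pt "0.01 0 0 0" --pt "0.03 0 0 0" --pt "0.05 0 0 0" --pt "0.07 0 0 0" --pt "0.09 0 0 0" --pt "0.11 0 0 0" --pt "0.13 0 0 0" --pt "0.15 0 0 0" --pt "0.165 0 0 0" --pt "0.172 0 0 0"

```text
clock: 8.95
position: [359.8, 54.0, 61.5]
ee_rot: [0.035, 0.999, 0.004, 0.004]
contact_force: [0.1, 0.3, 0.1]
gripper_width: 21.0
```

```bash
python3 -c "
from h import *
for n in('side','scene'):
    im=get_image(n);cv2.imwrite(f'pics/{n}8.png',im[:,:,::-1])
im=cv2.imread('pics/side8.png');a=cv2.resize(im[150:270,240:370],None,fx=3,fy=3.34,interpolation=cv2.INTER_CUBIC)
im=cv2.imread('pics/scene8.png');b=cv2.resize(im[170:270,255:355],None,fx=4,fy=4.01,interpolation=cv2.INTER_CUBIC)
cv2.imwrite('pics/c8.png',np.hstack([a,b]))
go((358,53,90),-4)"
```

```text
t 9.05 pos [359.8  53.9  61.3] az -4.0 tilt 0.55 F [-0.4 -0.5 -1.4] w 21.3 j [ 0.6   0.22 -0.85 -0.   -0.49 -2.24]
shift [ 0.0016 -0.0008 -0.0287] turn 0.0 rows>= 1.0
```

View pics/c8.png

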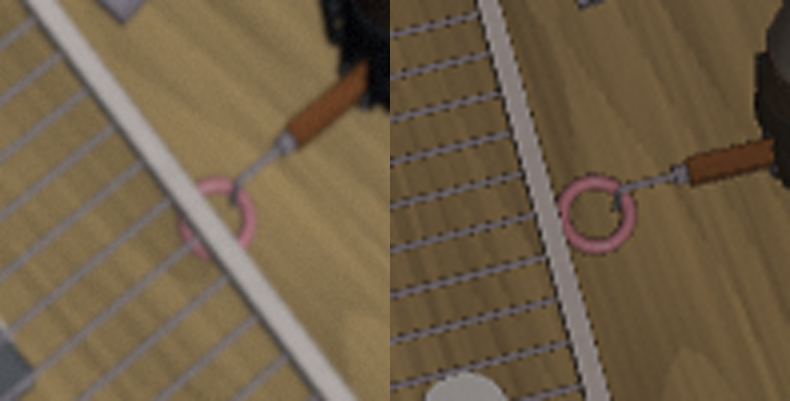

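```bash
python3 -c "
from h import *
S=cam('scene');D=cam('side')
print(onz(S,307,223.4,7), onz(D,240+218/3,150+218/3.34,7))
go((379.2,303.2,140),11.86)"
```

```text
[519.82173876  44.41342025   7.        ] [520.67134037  45.07096129   7.        ]
t 9.05 pos [359.8  53.9  61.3] az -4.0 tilt 0.55 F [-0.4 -0.5 -1.4] w 21.3 j [ 0.6   0.22 -0.85 -0.   -0.49 -2.24]
shift [-0.0024  0.2507 -0.0768] turn -15.86 rows>= 5.0
```

>>> jog_arm --pt "0 0 -0.03 0" --pt "0 0 -0.08 0" --pt "0 0.02 -0.08 0" --pt "-0.002 0.251 -0.077 -16" --pt "-0.002 0.251 -0.077 -16" --pt "-0.002 0.251 -0.077 -16" --pt "-0.002 0.251 -0.077 -16" --pt "-0.002 0.251 -0.077 -16" --pt "-0.002 0.251 -0.077 -16" --pt "-0.002 0.251 -0.077 -16"

```text
clock: 10.3
position: [378.7, 302.2, 140.0]
ee_rot: [-0.104, 0.995, 0.003, 0.003]
contact_force: [0.4, 0.1, -0.6]
gripper_width: 21.2
```

```bash
python3 snap.py w9;python3 -c "
from h import *
for n in('side','scene'):
    im=get_image(n);cv2.imwrite(f'pics/{n}9.png',im[:,:,::-1])
im=cv2.imread('pics/side9.png');a=cv2.resize(im[200:320,360:490],None,fx=3,fy=3.34,interpolation=cv2.INTER_CUBIC)
im=cv2.imread('pics/scene9.png');b=cv2.resize(im[170:310,255:405],None,fx=2.7,fy=2.864,interpolation=cv2.INTER_CUBIC)
cv2.imwrite('pics/c9.png',np.hstack([a,b[:a.shape[0]]]))
go((379.2,303.2,72),11.86)"
```

```text
[378.66 302.22 139.97] 0.005736982486755779
t 10.45 pos [378.9 302.7 140.4] az 11.94 tilt 0.56 F [-0.6 -0.3 -1. ] w 21.2 j [ 1.01  0.26 -0.49  0.   -0.82 -2.37]
shift [0.0001 0.0001 0.0684] turn 0.08 rows>= 2.0
```

View pics/c9.png

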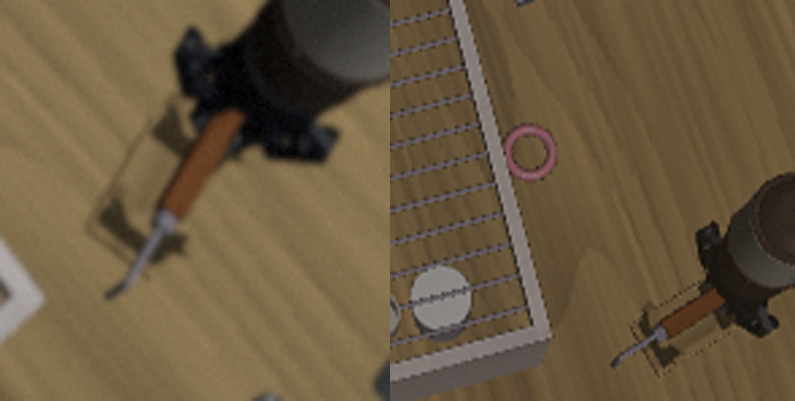

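View pics/w9.png

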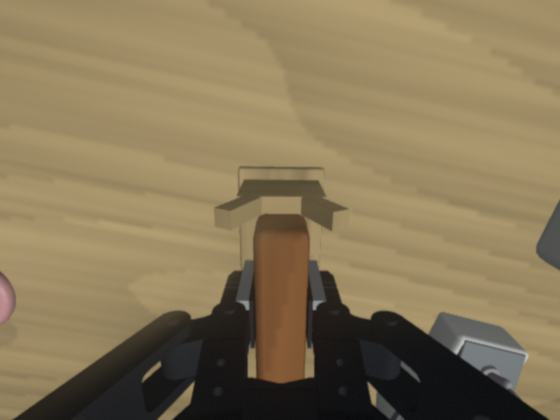

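>>> jog_arm --pt "0 0 0.03 0" --pt "0 0 0.055 0" --pt "0 0 0.064 0" --pt "0 0 0.0675 0" --pt "0 0 0.0685 0" --pt "0 0 0.0685 0"

```text
clock: 11.2
position: [379.6, 303.6, 72.6]
ee_rot: [-0.104, 0.995, 0.004, 0.004]
contact_force: [-0.5, 0.7, -0.5]
gripper_width: 21.2
```

>>> jog_arm --pt "0 0 0.0012 0" --pt "0 0 0.0012 0"

```text
clock: 11.45
position: [379.8, 303.8, 71.7]
ee_rot: [-0.104, 0.995, 0.004, 0.004]
contact_force: [-0.4, 0.4, 0.5]
gripper_width: 20.9
```

>>> jog_arm --pt "0 0 0 0" --pt "0 0 0 0" --pt "0 0 0 0" --pt "0 0 0 0" --pt "0 0 0 0" --pt "0 0 0 0" --hand 1

```text
clock: 12.2
position: [379.8, 303.8, 71.7]
ee_rot: [-0.104, 0.995, 0.004, 0.004]
contact_force: [0.3, -0.3, 0.1]
gripper_width: 85.5
```

>>> jog_arm --pt "0 0 -0.05 0" --pt "0 0 -0.1 0" --pt "0 0 -0.1 0" --pt "0 0 -0.1 0"

```text
clock: 12.7
position: [378.5, 302.4, 171.3]
ee_rot: [-0.104, 0.995, 0.004, 0.004]
contact_force: [0.3, -0.7, -0.8]
gripper_width: 85.4
```

```bash
python3 snap.py w10;python3 -c "
from h import *
go((440,50,300),-4)"
```

```text
[378.53 302.44 171.28] 0.02411504252515803
t 12.75 pos [378.4 302.2 170.6] az 11.93 tilt 0.56 F [-0.5 -0.6 -0.2] w 85.1 j [ 1.01  0.22 -0.45  0.   -0.89 -2.37]
shift [-0.0092 -0.2587 -0.1309] turn 15.93 rows>= 5.0
```

View pics/w10.png

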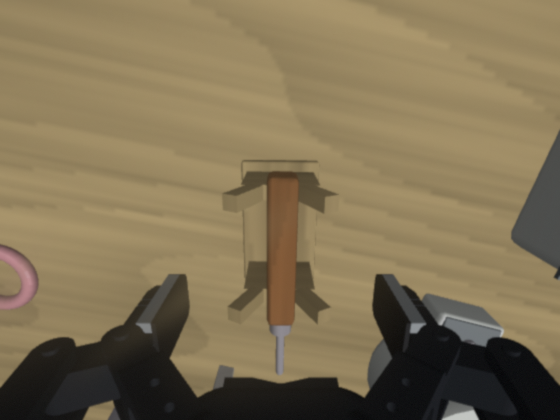

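```bash
python3 -c "
from h import *
go((410,-60,340),-4)"
```

```text
t 12.75 pos [378.4 302.2 170.6] az 11.93 tilt 0.56 F [-0.5 -0.6 -0.2] w 85.1 j [ 1.01  0.22 -0.45  0.   -0.89 -2.37]
shift [ 0.0426 -0.3599 -0.1719] turn 15.93 rows>= 7.0
```

>>> jog_arm --pt "0.043 -0.36 -0.172 16" --pt "0.043 -0.36 -0.172 16" --pt "0.043 -0.36 -0.172 16" --pt "0.043 -0.36 -0.172 16" --pt "0.043 -0.36 -0.172 16" --pt "0.043 -0.36 -0.172 16" --pt "0.043 -0.36 -0.172 16" --pt "0.043 -0.36 -0.172 16" --pt "0.043 -0.36 -0.172 16"

```text
clock: 13.88
position: [409.2, -59.8, 338.5]
ee_rot: [0.036, 0.999, 0.004, 0.001]
contact_force: [-0.6, 0.0, -0.4]
gripper_width: 85.1
```

```bash
python3 snap.py w11;python3 -c "
from h import *
go((520,44.5,100),-4)"
```

```text
[409.17 -59.83 338.53] 0.020916187904093667
t 13.93 pos [409.2 -59.5 338.7] az -4.02 tilt 0.46 F [ 0.5  0.5 -0.1] w 85.5 j [ 0.25 -0.05 -0.3  -0.01 -1.32 -1.89]
shift [-0.1025  0.1097  0.2398] turn -0.02 rows>= 5.0
```

View pics/w11.png

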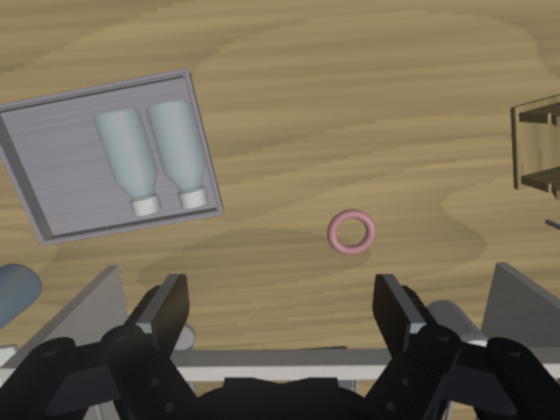

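```bash
python3 - <<'E'
from h import *
import pickle
s=pickle.load(open('pics/w11.pkl','rb'));C=cam('wrist',s);S=cam('scene');D=cam('side')
im=np.load('pics/w11.npy').astype(int); r=im[...,0]-im[...,1]; b=im[...,2]-im[...,1]
m=((r>25)&(b>0)).astype(np.uint8); k,l,st,c=cv2.connectedComponentsWithStats(m); i=1+np.argmax(st[1:,4])
ys,xs=np.nonzero(l==i); e=cv2.fitEllipse(cv2.convexHull(np.stack([xs,ys],1).astype(np.int32))); print(st[i],e)
print('ring',onz(C,*e[0],7), [tri(ray(C,*e[0]),ray(S,307,223.4))])
P=dict(rl=(0,107),rr=(188,71),fr=(221,212),fl=(43,243))
Q={k:onz(C,*v,25) for k,v in P.items()}
for k,v in Q.items(): print(k,v.round(1))
ctr=sum(Q.values())/4; print('ctr',ctr)
y=(Q['rr']-Q['rl']+Q['fr']-Q['fl']);print('tray y az',np.degrees(np.arctan2(y[1],y[0])), [np.linalg.norm(Q[a]-Q[b]).round(1) for a,b in(('rl','rr'),('fl','fr'),('rl','fl'),('rr','fr'))])
x=(Q['fr']-Q['rr']+Q['fl']-Q['rl']);print('x az',np.degrees(np.arctan2(x[1],x[0])))
yu=y/np.linalg.norm(y); print('free mid',ctr-60*yu)
for nm,v in(('bottle top near free, cap',(145,205)),('bottleleft edge',(97,125)),('dispenser',(10,300))): print(nm,onz(C,*v,32))
cv2.imwrite('pics/w11c.png',cv2.resize(cv2.imread('pics/w11.png')[50:260,0:240],None,fx=3,fy=2.8))
E
```

```text
[329 211  46  43 735] ((351.33740234375, 231.90147399902344), (41.388954162597656, 46.058349609375), 64.49700164794922)
ring [520.68371659  43.38832352   7.        ] [(array([520.23423895,  43.88393284,   6.98910012]), [np.float64(0.6660151264073958), np.float64(0.6660151264074458)])]
rl [ 305.9 -412.5   25. ]
rr [ 280.5 -164.6   25. ]
fr [ 468.4 -147.5   25. ]
fl [ 497.1 -415.6   25. ]
ctr [ 387.9775073  -285.05503124   25.        ]
tray y az 95.9871940207248 [np.float64(249.2), np.float64(269.6), np.float64(191.2), np.float64(188.6)]
x az 2.117234551643308
free mid [ 394.23587801 -344.72774524   25.        ]
bottle top near free, cap [ 448.0624525  -250.71209555   32.        ]
bottleleft edge [ 336.66495612 -290.27955716   32.        ]
dispenser [ 584.80471352 -489.54681149   32.        ]
```

View pics/w11c.png

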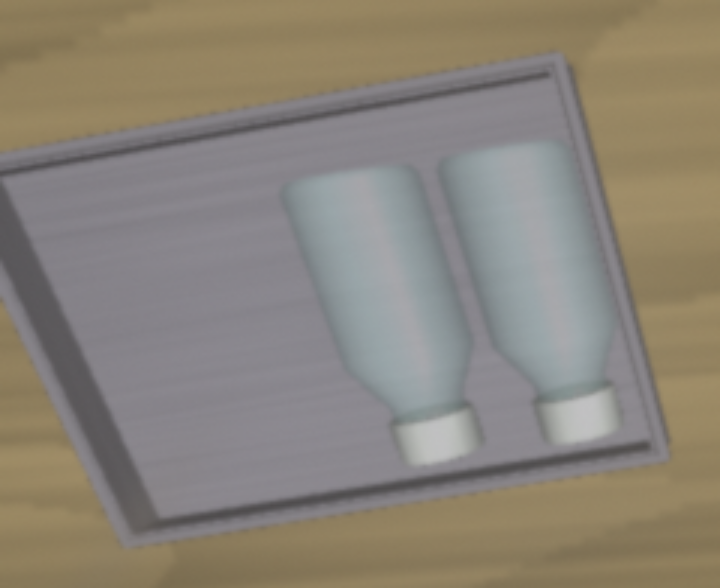

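```bash
python3 -c "
from h import *
go((520.4,43.5,80),-4)
go((520.4,43.5,8),-4)"
```

```text
t 13.93 pos [409.2 -59.5 338.7] az -4.02 tilt 0.46 F [ 0.5  0.5 -0.1] w 85.5 j [ 0.25 -0.05 -0.3  -0.01 -1.32 -1.89]
shift [-0.1029  0.1086  0.2598] turn -0.02 rows>= 5.0
t 13.93 pos [409.2 -59.5 338.7] az -4.02 tilt 0.46 F [ 0.5  0.5 -0.1] w 85.5 j [ 0.25 -0.05 -0.3  -0.01 -1.32 -1.89]
shift [-0.1027  0.1081  0.3318] turn -0.02 rows>= 6.0
```

>>> jog_arm --pt "-0.103 0.109 0.1 0" --pt "-0.103 0.109 0.15 0" --pt "-0.103 0.109 0.2 0" --pt "-0.103 0.109 0.24 0" --pt "-0.103 0.109 0.26 0" --pt "-0.103 0.109 0.26 0" --pt "-0.103 0.109 0.26 0"

```text
clock: 14.8
position: [521.1, 44.6, 81.0]
ee_rot: [0.034, 0.999, 0.004, 0.002]
contact_force: [-0.3, -0.2, 0.4]
gripper_width: 85.2
```

```bash
python3 snap.py w12;python3 -c "
from h import *
im=get_image('scene');cv2.imwrite('pics/scene12c.png',cv2.resize(im[150:290,230:380,::-1],None,fx=4,fy=4))
go((520.4,43.5,8),-4)"
```

```text
[521.11  44.64  81.02] 0.050896342625703944
t 14.9 pos [521.8  44.5  82.7] az -3.97 tilt 0.72 F [ 0.3  0.6 -0.1] w 85.4 j [ 0.39  0.4  -0.45 -0.01 -0.71 -2.03]
shift [ 0.0019 -0.0018  0.0747] turn 0.03 rows>= 2.0
```

View pics/w12.png

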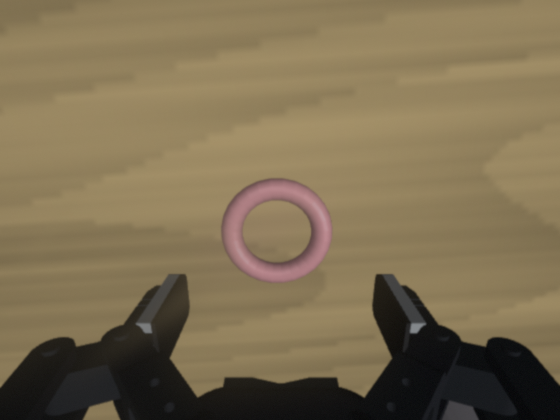

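View pics/scene12c.png

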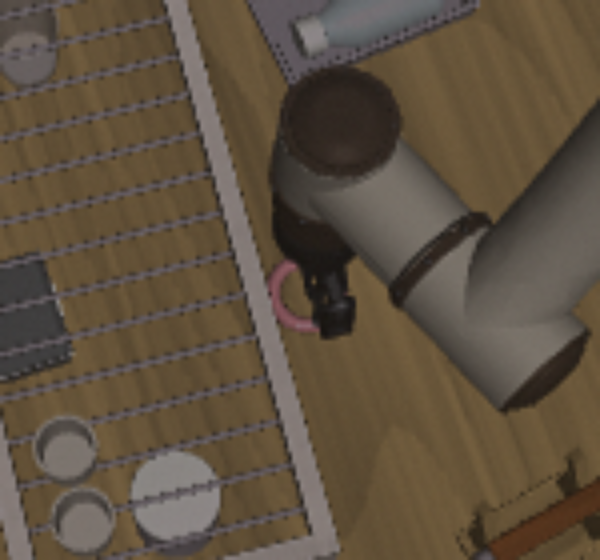

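```bash
python3 -c "
from h import *
import pickle
s=pickle.load(open('pics/w12.pkl','rb'));C=cam('wrist',s)
p=onz(C,276.5,230,7);print(p)
go((p[0],p[1],8),-4)
print([read_state()['position'].round(2) for _ in range(3)])"
```

```text
[518.87612908  42.25710123   7.        ]
t 14.9 pos [521.8  44.5  82.7] az -3.97 tilt 0.72 F [ 0.3  0.6 -0.1] w 85.4 j [ 0.39  0.4  -0.45 -0.01 -0.71 -2.03]
shift [ 0.0034 -0.0032  0.0747] turn 0.03 rows>= 2.0
[array([521.82,  44.53,  82.73]), array([521.82,  44.53,  82.73]), array([521.82,  44.53,  82.73])]
```

>>> jog_arm --pt "0.003 -0.0025 0.03 0" --pt "0.003 -0.0025 0.055 0" --pt "0.003 -0.0025 0.064 0" --pt "0.003 -0.0025 0.064 0"

```text
clock: 15.4
position: [519.9, 42.9, 20.0]
ee_rot: [0.035, 0.999, 0.005, 0.005]
contact_force: [0.8, 0.6, 0.2]
gripper_width: 85.4
```

```bash
python3 snap.py w13;python3 -c "
from h import *
go((519.5,42.8,8),-4)"
```

```text
[519.92  42.93  19.99] 0.010853004525334076
t 15.45 pos [520.2  43.   20.2] az -3.95 tilt 0.87 F [-0.4  0.4 -0.2] w 85.5 j [ 0.39  0.49 -0.51 -0.01 -0.55 -2.02]
shift [ 0.0008 -0.0004  0.0122] turn 0.05 rows>= 1.0
```

View pics/w13.png

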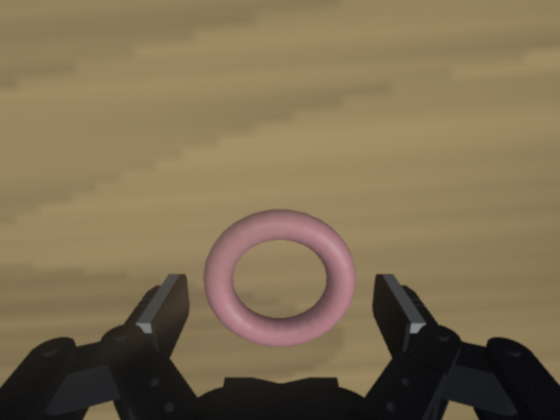

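>>> jog_arm --pt "0.0008 0 0.009 0" --pt "0.0008 0 0.0115 0" --pt "0.0008 0 0.0115 0"

```text
clock: 15.82
position: [519.4, 43.2, 8.6]
ee_rot: [0.034, 0.999, 0.005, 0.005]
contact_force: [-0.5, 0.7, 0.6]
gripper_width: 85.4
```

>>> jog_arm --pt "0 0 0 0" --pt "0 0 0 0" --pt "0 0 0 0" --pt "0 0 0 0" --hand -1

```text
clock: 16.32
position: [519.7, 42.7, 9.7]
ee_rot: [0.034, 0.999, 0.005, 0.005]
contact_force: [-0.3, -2.6, 7.5]
gripper_width: 70.8
```

```bash
python3 snap.py w14;python3 -c "
from h import *
go((395,-350,150),95.9)"
```

```text
[519.66  42.66   9.7 ] 0.0016951775357344349
t 16.38 pos [519.6  42.7   9.7] az -3.91 tilt 0.82 F [-1.1 -3.5  7.2] w 70.4 j [ 0.39  0.51 -0.52 -0.01 -0.53 -2.02]
shift [ 0.0961 -0.3989 -0.1452] turn -99.81 rows>= 7.0
```

View pics/w14.png

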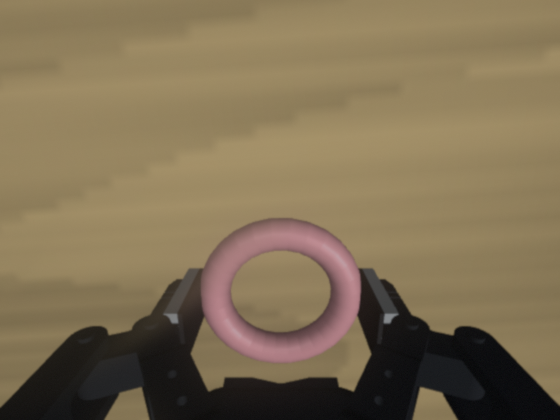

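>>> jog_arm --pt "0 0 -0.02 0" --pt "0.01 0 -0.06 0" --pt "0.03 -0.03 -0.12 -10" --pt "0.096 -0.399 -0.145 -100" --pt "0.096 -0.399 -0.145 -100" --pt "0.096 -0.399 -0.145 -100" --pt "0.096 -0.399 -0.145 -100" --pt "0.096 -0.399 -0.145 -100" --pt "0.096 -0.399 -0.145 -100" --pt "0.096 -0.399 -0.145 -100"

```text
clock: 17.62
position: [396.1, -346.7, 149.7]
ee_rot: [-0.586, 0.811, 0.0, 0.007]
contact_force: [0.5, -0.3, 0.0]
gripper_width: 70.6
```

```bash
python3 -c "
from h import *
go((395,-350,150),95.9)"
```

```text
t 17.62 pos [ 396.1 -346.7  149.7] az 71.69 tilt 0.83 F [ 0.5 -0.3  0. ] w 70.6 j [-0.42  0.31 -0.37 -0.02 -0.88  0.11]
shift [ 0.0034 -0.     -0.0004] turn -24.21 rows>= 1.0
```

>>> jog_arm --pt "0.003 0 0 -10" --pt "0.003 0 0 -20" --pt "0.003 0 0 -24" --pt "0.003 0 0 -24" --pt "0.003 0 0 -24"

```text
clock: 18.25
position: [395.1, -349.5, 149.6]
ee_rot: [0.741, -0.672, 0.001, -0.007]
contact_force: [0.5, 0.0, -0.8]
gripper_width: 70.4
```

```bash
python3 snap.py w15;python3 -c "
from h import *
for n in('side','scene'):
    im=get_image(n);cv2.imwrite(f'pics/{n}15.png',im[:,:,::-1])
im=cv2.imread('pics/side15.png');a=cv2.resize(im[30:170,190:350],None,fx=2.5,fy=2.86,interpolation=cv2.INTER_CUBIC)
im=cv2.imread('pics/scene15.png');b=cv2.resize(im[70:190,250:380],None,fx=3,fy=3.34,interpolation=cv2.INTER_CUBIC)
cv2.imwrite('pics/c15.png',np.hstack([a[:400],b[:400]]))
go((395,-350,13),95.9)"
```

```text
[ 395.08 -349.49  149.6 ] 0.003204153395785295
t 18.4 pos [ 395.2 -349.5  149.6] az 95.67 tilt 0.83 F [0.2 0.8 0. ] w 70.3 j [-0.42  0.32 -0.36 -0.02 -0.88  0.53]
shift [0.0015 0.0019 0.1366] turn -0.23 rows>= 3.0
```

View pics/w15.png

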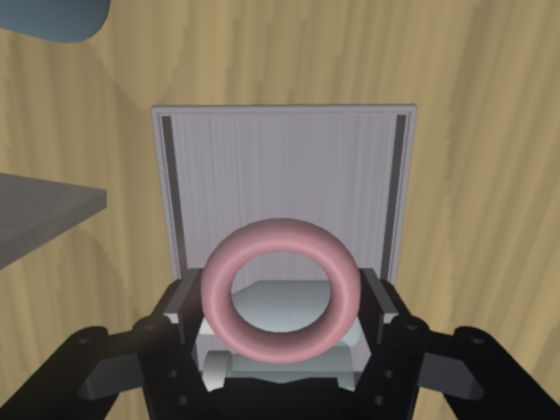

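View pics/c15.png

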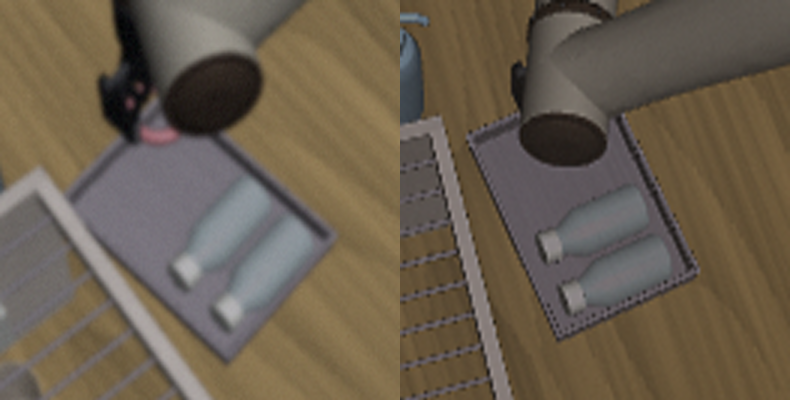

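```bash
python3 -c "
from h import *
import pickle
s=pickle.load(open('pics/w15.pkl','rb'));C=cam('wrist',s)
for u,v in((153,107),(415,105),(284,106)): print(onz(C,u,v,25).round(1))
print(onz(C,281,290,158).round(1))
go((395,-351,30),95.9)"
```

```text
[ 498.2 -419.    25. ]
[ 306.3 -439.4   25. ]
[ 401.7 -429.3   25. ]
[ 395.2 -357.9  158. ]
t 18.4 pos [ 395.2 -349.5  149.6] az 95.67 tilt 0.83 F [0.2 0.8 0. ] w 70.3 j [-0.42  0.32 -0.36 -0.02 -0.88  0.53]
shift [0.0024 0.0018 0.1196] turn -0.23 rows>= 2.0
```

>>> jog_arm --pt "0.001 0.002 0.05 0" --pt "0.001 0.002 0.09 0" --pt "0.001 0.002 0.115 0" --pt "0.001 0.002 0.12 0" --pt "0.001 0.002 0.12 0"

```text
clock: 19.02
position: [395.1, -349.9, 30.0]
ee_rot: [0.741, -0.671, 0.002, -0.007]
contact_force: [0.1, -0.1, 0.4]
gripper_width: 70.3
```

```bash
python3 -c "
from h import *
go((395,-350,13.7),95.9)"
```

```text
t 19.02 pos [ 395.1 -349.9   30. ] az 95.68 tilt 0.84 F [ 0.1 -0.1  0.4] w 70.3 j [-0.42  0.49 -0.48 -0.02 -0.6   0.54]
shift [0.0002 0.0003 0.0163] turn -0.22 rows>= 1.0
```

>>> jog_arm --pt "0 0 0.006 0" --pt "0 0 0.011 0" --pt "0 0 0.0145 0" --pt "0 0 0.0155 0" --pt "0 0 0.0155 0"

```text
clock: 19.65
position: [395.3, -349.8, 14.5]
ee_rot: [0.741, -0.671, 0.002, -0.007]
contact_force: [0.6, -0.4, 0.1]
gripper_width: 70.1
```

>>> jog_arm --pt "0 0 0.001 0" --pt "0 0 0.001 0"

```text
clock: 19.9
position: [395.5, -349.9, 14.2]
ee_rot: [0.741, -0.671, 0.002, -0.007]
contact_force: [-1.5, 1.3, 4.9]
gripper_width: 70.6
```

>>> jog_arm --pt "0 0 0 0" --pt "0 0 0 0" --pt "0 0 0 0" --pt "0 0 0 0" --hand 1

```text
clock: 20.4
position: [395.4, -349.8, 14.1]
ee_rot: [0.741, -0.671, 0.002, -0.007]
contact_force: [-0.7, -0.2, -0.3]
gripper_width: 85.8
```

>>> jog_arm --pt "0 0 -0.01 0" --pt "0 0 -0.04 0" --pt "0 0 -0.1 0" --pt "0 0 -0.15 0" --pt "0 0 -0.2 0" --pt "0 0 -0.2 0" --pt "0 0 -0.2 0"

```text
clock: 21.28
position: [392.5, -351.0, 214.0]
ee_rot: [0.741, -0.671, 0.002, -0.007]
contact_force: [-0.3, -0.3, -1.5]
gripper_width: 85.3
```

```bash
python3 snap.py w16;python3 -c "
from h import *
for n in('side','scene'):
    im=get_image(n);cv2.imwrite(f'pics/{n}16.png',im[:,:,::-1])
print(read_state()['gripper_width'])"
```

```text
[ 392.5  -351.03  214.  ] 0.02736511068244882
85.19442779442271
```

View pics/w16.png

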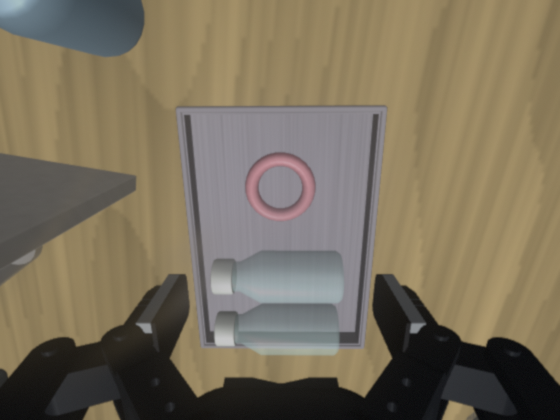

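View pics/side16.png

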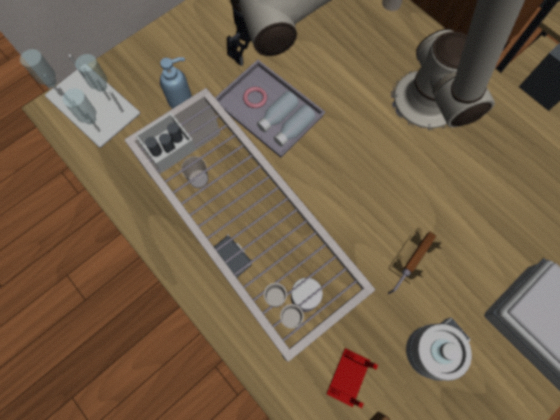

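```bash
python3 -c "
import cv2,numpy as np
a=cv2.imread('pics/side0.png').astype(int);b=cv2.imread('pics/side16.png').astype(int)
d=np.abs(cv2.GaussianBlur((a-b).astype(np.float32),(5,5),0)).max(2)
for n,(x0,y0,x1,y1) in dict(hook=(375,225,450,300),tin=(280,270,335,330),case=(210,235,250,275),beaker=(180,150,215,190),disp=(155,55,195,110),bottles=(255,85,325,150),warmer=(405,320,475,385)).items(): print(n,d[y0:y1,x0:x1].max().round(1))
"
python3 -c "
from bench import *
print(job_done())"
```

```text
hook 13.1
tin 2.5
case 12.4
beaker 2.5
disp 2.3
bottles 35.9
warmer 2.4
the job is handed in; nothing more can be done
None
```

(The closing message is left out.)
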